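Ready a chocolate mould for turning out

ROBOT

A 6-joint arm with a two-finger parallel gripper is mounted at the origin on the work surface. World frame = base frame: x ahead of the robot, y to its left, z up, the work surface at z = 0. Lengths are in m, angles in rad, forces in N, time in s.
With the tool pointing down it reaches from about 0.425 to 0.95 m from the base axis. Payload 14.7 kg.
Tool frame: the origin (TCP) lies between the finger pads; the fingertips stand tip_reach ahead of it and the grasp point (between the pads) lies 3 mm ahead of it (tip_reach is the distance from the TCP to the fingertips, in m); z points along the fingers, y is the line along which they close (so a half turn about z gives the same grasp; the last joint's range is limited). The gripper opens to 85 mm and grips with 20 to 120 N. Pads are 22 mm wide; open, the fingers measure 114 mm over their backs; the gripper's body (76 mm by 85 mm) begins 54 mm behind the grasp point. The pads swing forward as they close: fully open they stand 13 mm farther back than shut.
Start: joints at [-1.212, 0.48, 1.596, -0, 1.065, -0.047], TCP at [0.257, -0.597, 0.218] pointing down, gripper open.
Joint ranges: [-2.75, 2.75], [-0.82, 2.05], [0.23, 2.67], [-1.56, 4.7], [0.09, 2.69], [-2.92, 2.92]. Speed limits (rad/s): [1.89, 1.89, 2.39, 3.01, 3.01, 3.01].

INTERFACE

Orientations are given as a unit quaternion [x, y, z, w].
In Python, from station import * gives the robot as it stands.
- The arm moves only by the tool servo_tool, never from a script. Its argument "steps" is text: rows parted by semicolons, each of 7 numbers parted by spaces: the shift along the tool's x, y, z in cm, then the turn, a rotation vector about the tool's x, y, z in degrees, then the opening in per cent of the stroke, from 0 (shut) to 100 (fully open). In form: x y z ax ay az hand; .... A call has 1 to 5 rows; each row shifts and turns the commanded pose from where the row before left it, along the tool's axes as they then stand; what a row does not reach is not made up. A row lasts 1/10 s, in which the tool goes at most 50 mm and 8.59 degrees, less where a joint would pass 70% of its speed; a pose out of reach is approached as far as the arm can. A call with a gripper value outside its range is refused whole. The fingers move at their own pace and stop on an object; "newtons" is the grip in N (left out, the last holds). Time passes only in rows, so rows that do not move let the fingers close. It gives the time, the measured TCP pose, the force, the opening and the grip force at its end, in the units of the state.
- observe(): the state, without advancing time (a new reading comes with each control period).
- snapshot(name): name is "side" or "top"; returns a dict with "image" (400x640x3 uint8, red, green, blue), "K" (3x3 intrinsics, pixels), "k1" (the pictures are not rectified: a ray, as slopes to the right and down, at radius r is drawn at 1 + k1 r^2 times it, then the intrinsics apply), "extrinsics" (4x4, takes a point from world to camera coordinates). Camera axes: x right, y up, looking along -z (the intrinsics and any distortion apply to the point x, -y, -z); pixel columns grow to the right and rows downward; lengths in m; the calibration is good to about 2 mm. A picture is of the moment at which its call begins. There is no depth.
- job_done(): hands the job in; it is judged then, once.
The state is a dict: "t": time; "joint_positions": joint angles; "joint_velocities": joint speeds; "joint_efforts": joint torques, N m; "tcp_pos": TCP position; "ee_rot": TCP orientation; "contact_force": force on the tool from outside, world axes, zero at the start; "ft_torque": the same for the moment, N m; "grip_width": opening from 0.0 (shut) to 1.0 (fully open); "grip_force": force on a finger pad.
Only numpy, scipy, OpenCV 4.12 (cv2) and the standard library are available. Lean on these libraries where they do the work, as an engineer would, in place of code of your own. Each camera call takes 0.05 s, during which the arm holds its last target. There are 200 camera calls.

TASK

Set the empty brown tray squarely on top of the narrow blue-topped stand, lengthwise along its top, and let go of it. Then draw the red mould out of its slanted rack and hold it level with its cavities facing down, straight over the tray, lengthwise in line with it and about 5 cm above the tray's rim. Finish while still holding the mould still there, touching nothing else with it, and leave the white mould, the full tray and the other things on the table where they are.

Things in the scene. Friction and masses are not known exactly. Their poses are not given: they have to be found in the camera images.
- empty_tray_center (a point): centre of the empty, dark brown open-topped chocolate tray, rigid, 150 long x 58 wide x 30 high outside, walls 4 thick, no dividers, about 0.12 kg; the point is half-way up (15 above its underside). x along its length, y across, z up. It starts flat on the table.
- empty_tray: the same tray; origin at the centre of its underside, axes the same.
- stand_top (a point): centre of the top face of the fixed stand: a blue flat plate 100 long (x) x 36 wide (y) x 8 thick on a round column, its top 70 above the table; foot plate 120 x 90 x 10. x along the plate's length, z up. The tray overhangs the plate on all sides.
- stand: the whole fixed stand; origin on the table under the plate's centre.
- red_mould_center (a point): the red mould: flat bar mould 140 long (x) x 52 wide (y) x 20 thick (z), about 0.22 kg; point at the block's centre. z points out of the smooth closed back, the open cavity side with ten dark chocolates faces -z. At the start it leans in a rack pocket at 45 degrees: x points up the slope, away from the robot, the smooth back up and towards the robot.
- red_mould: the red mould itself; origin at the centre of its cavity side, 10 from the block's centre, same axes. It comes out of the pocket only along its own length, up the slope, by more than 45. Above the lowest 45 its two long sides are free to grip across the 52 width, with 13 free beside the rail below.
- rack: fixed aluminium rack, base 170 (x) x 250 (y) x 10, origin under its centre, x away from the robot. Two pockets at y = +55 and -55 (red and white mould in either), rising at 45 degrees towards +x. Each closes on all sides round the lowest 45 of the mould's length (2 play each side of the width, 3 on the thickness); above, only a 26 wide rail runs under the middle of the cavity side.
- white_mould_center (a point): the white mould, same size, pose and axes as the red one, in the other pocket; bystander.
- full_tray_center (a point): centre of a tray like the empty one (150 x 58 x 30) but filled with pink hearts; bystander. The two trays may have changed places.
- sprinkle_jar: pink jar with a white cap, 60 across, 100 high; origin under its centre; bystander.
- steel_bowl: round steel bowl, 130 across, 60 high; origin under its centre; bystander.
- spatula: spatula lying on the table; bystander.
- cream_jar: cream-coloured jar with a steel cap, 56 across, 85 high; origin under its centre; bystander.
Things that resemble listed ones, but are neither listed nor needed, are in the scene too. Of the things like the red_mould, leave any that is green or yellow; of the rest the smaller one is meant.

How it is judged:
By the outcome, as a careful person would: the job done as asked, in the order asked, and still so for the second after the job is handed in, while the arm keeps its last pose, push and grip.
It also fails if it takes over 61 s, if anything falls off the work surface, if the arm or the gripper's body presses on something with over 40 N, if the wrist force passes 120 N, or if a joint passes its speed limit or range.

## Working session

There is one attempt and no reset: what is moved stays moved. The work goes in short steps, Python scripts to look and compute and a tool call to move; the robot and the scene stay as the last step left them, time stands still between calls to the robot, and variables do not carry over. Pictures are saved under pics/ and viewed, at most 10 in all, crops included, and the job is handed in when it is done.

Besides the shell and the picture viewer there is one more tool, called after "Emit:" as name(argument=value, ...) on one line, values as JSON. servo_tool: Moves the arm, as the interface text tells. Its arguments: {"type":"object","properties":{"steps":{"type":"string"},"newtons":{"type":"number"}},"required":["steps"]}

```bash
mkdir -p pics; ls; python3 - <<'E'
from station import *
import cv2,pickle
s=observe();print(s)
for n in("side","top"):
    d=snapshot(n);pickle.dump(d,open(f"{n}0.pkl","wb"));cv2.imwrite(f"pics/{n}0.png",d["image"][:,:,::-1]);print(n,d["K"],d["k1"],d["extrinsics"])
try: print(tip_reach)
except Exception as e: print(e)
E
```

```text
pics
{'t': 0.0, 'joint_positions': array([-1.21161428e+00,  4.80861297e-01,  1.59689153e+00, -3.09664682e-05,
        1.06511089e+00, -4.65906536e-02]), 'joint_velocities': array([-0.00130051,  0.00023503, -0.00017986,  0.0005593 ,  0.0009883 ,
       -0.00050202]), 'joint_efforts': array([ 3.24212342e-04, -9.50667715e+01, -4.30187309e+01, -9.34484524e-05,
        1.22345123e-02, -6.59436751e-05]), 'tcp_pos': array([ 0.25643097, -0.59679102,  0.21704671]), 'ee_rot': array([ 9.79487356e-01,  2.01504631e-01, -1.12302381e-04, -6.25676358e-04]), 'contact_force': array([0.06025822, 0.04518952, 0.56373847]), 'ft_torque': array([ 0.0433874 , -0.03650204, -0.01827453]), 'grip_force': 0.0, 'grip_width': 0.9971760741099376}
side [[367.44676685   0.         319.58006527]
 [  0.         367.44676685 196.70558574]
 [  0.           0.           1.        ]] -0.08479561659560615 [[ 0.99665846 -0.08164878  0.0023203  -0.55294781]
 [ 0.05432278  0.68377826  0.72766499 -0.12603537]
 [-0.06099953 -0.72510742  0.68592878 -1.06683311]
 [ 0.          0.          0.          1.        ]]
top [[372.05501624   0.         325.13236023]
 [  0.         372.05501624 200.38773718]
 [  0.           0.           1.        ]] -0.025699204277235634 [[ 0.00640312 -0.99962196  0.02673838  0.03904659]
 [ 0.99068664  0.00997821  0.13579549 -0.5381388 ]
 [-0.13601095  0.02561984  0.99037601 -1.22536392]
 [ 0.          0.          0.          1.        ]]
0.022
```

View pics/top0.png

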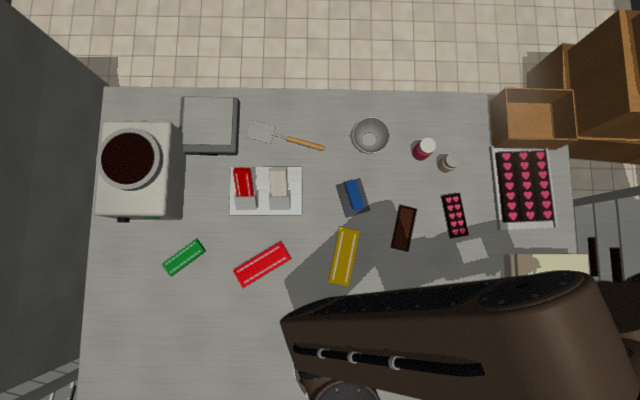

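View pics/side0.png

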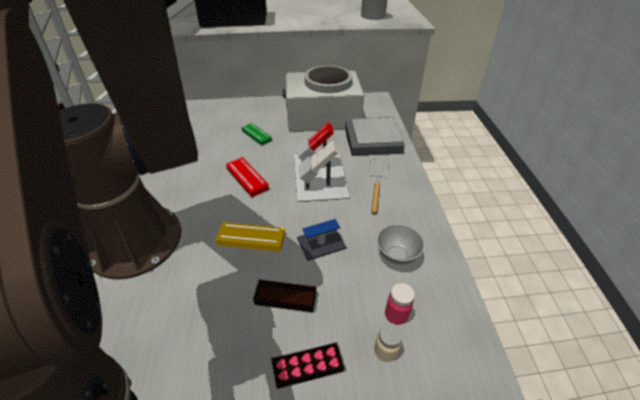

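The top view shows the empty tray at (404,228), the full tray at (455,215), the stand at (352,197) and the rack at (265,190). There are two red bars: a loose, longer one at (262,264) and a shorter one in the rack at (244,182). Green (184,257) and yellow (344,256) are ruled out. The red bar in the rack is the one meant, being smaller and in a pocket. I'll confirm it in an enlarged crop.

```bash
cat > h.py <<'E'
import numpy as np,pickle,cv2
from scipy.spatial.transform import Rotation as R
def proj(d,P):
    P=np.atleast_2d(P);c=P@d["extrinsics"][:3,:3].T+d["extrinsics"][:3,3]
    s=np.c_[c[:,0],-c[:,1]]/-c[:,2:];s=s*(1+d["k1"]*(s**2).sum(1,keepdims=True))
    return s@d["K"][:2,:2].T+d["K"][:2,2]
def ray(d,uv,z):
    E=d["extrinsics"];uv=np.atleast_2d(uv).astype(float)
    s=cv2.undistortPoints(uv[:,None],d["K"],np.array([d["k1"],0,0,0.]))[:,0]
    v=np.c_[s[:,0],-s[:,1],-np.ones(len(s))]@E[:3,:3];o=-E[:3,:3].T@E[:3,3]
    return o+v*((z-o[2])/v[:,2])[:,None]
def crop(d,x0,y0,x1,y1,k,name):
    cv2.imwrite(name,cv2.resize(d["image"][y0:y1,x0:x1,::-1],None,fx=k,fy=k,interpolation=cv2.INTER_CUBIC))
def ld(n): return pickle.load(open(n+".pkl","rb"))
E
python3 -c "
from h import *
crop(ld('top0'),222,155,422,260,4,'pics/c1.png')
crop(ld('side0'),240,115,400,315,3,'pics/c2.png')"
```

```text
(no output)
```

View pics/c1.png

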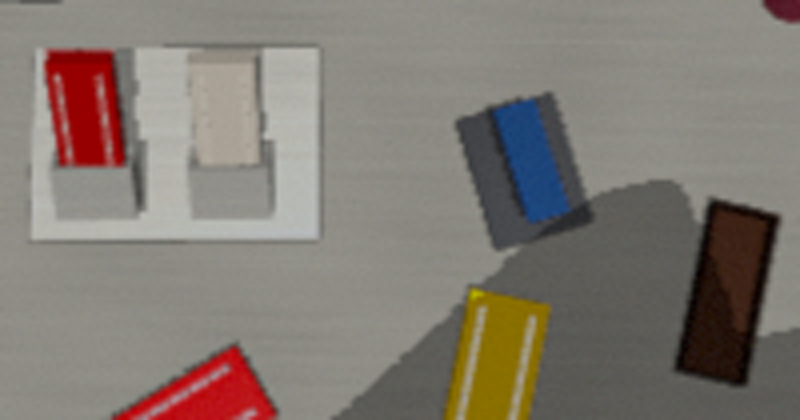

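View pics/c2.png

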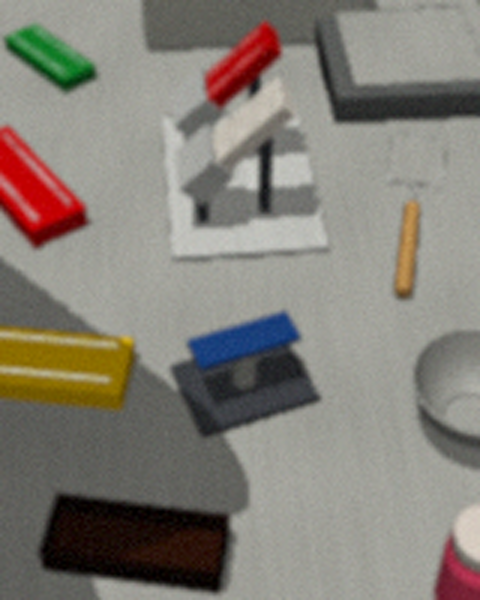

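The crops confirm it: the red mould in the +y rack pocket is shorter than the loose red bar, about 130 px against 150+ px in c1 scale. The stand's blue plate has corners at c1 (490,108),(535,97),(572,212),(528,222). The tray rim is at (711,198),(780,214),(746,386),(676,370).

```bash
python3 - <<'E'
from h import *
np.set_printoptions(precision=4,suppress=True)
t=ld('top0');s=ld('side0')
T=lambda p:np.array(p)/4+[222,155]-.375
S=lambda p:np.array(p)/3+[240,115]-.33
def show(n,p):
    print(n,p.mean(0),[round(float(np.linalg.norm(p[i]-p[(i+1)%4])),4) for i in range(4)])
    e=(p[0]+p[1]-p[2]-p[3]);f=p[1]+p[2]-p[0]-p[3]
    print('  dir',np.degrees(np.arctan2(e[1],e[0])),np.degrees(np.arctan2(f[1],f[0])))
show('tray',ray(t,T([(711,198),(780,214),(746,386),(676,370)]),.03))
show('stand',ray(t,T([(490,108),(535,97),(572,212),(528,222)]),.07))
show('rack',ray(t,T([(36,46),(321,45),(321,240),(31,240)]),.01))
print('side: tray',ray(s,S([(57,495),(229,515)]),.03))
show('side stand',ray(s,S([(288,313),(300,337),(195,366),(188,342)]),.07))
show('side rack',ray(s,S([(308,125),(327,248),(173,258),(164,118)]),.01))
E
```

```text
tray [ 0.4485 -0.2244  0.03  ] [0.0607, 0.1498, 0.0606, 0.15]
  dir -12.605975284214972 -102.5219260191964
stand [ 0.5539 -0.0526  0.07  ] [0.0388, 0.1008, 0.0374, 0.1001]
  dir 17.814097024952343 -76.0453871576111
rack [0.5753 0.2479 0.01  ] [0.2484, 0.1714, 0.2482, 0.1699]
  dir 0.8862813875865697 -89.28947834722473
side: tray [[ 0.3831 -0.1882  0.03  ]
 [ 0.5277 -0.2192  0.03  ]]
side stand [ 0.5531 -0.0589  0.07  ] [0.0318, 0.1017, 0.0296, 0.0996]
  dir 16.16423413443422 -78.30722979488003
side rack [0.5772 0.2342 0.01  ] [0.2189, 0.1658, 0.2493, 0.1772]
  dir -4.317403588299868 -90.68470029250486
```

```bash
cat >> h.py <<'E'
from scipy.linalg import logm,expm
def M(p,r): T=np.eye(4);T[:3,:3]=r;T[:3,3]=p;return T
def down(yaw,pitch=0): # tool x at yaw (deg), tool z down; pitch tips tool z towards +x
    a=np.radians(yaw);r=np.array([[np.cos(a),np.sin(a),0],[np.sin(a),-np.cos(a),0],[0,0,-1]])
    return r@R.from_euler('y',pitch,degrees=True).as_matrix()
def plan(st,p,r,n=None):
    A=M(st["tcp_pos"],R.from_quat(st["ee_rot"]).as_matrix());D=np.linalg.inv(A)@M(p,r)
    ang=np.degrees(np.linalg.norm(R.from_matrix(D[:3,:3]).as_rotvec()))
    n=n or int(max(np.ceil(ang/7.5),np.ceil(np.linalg.norm(D[:3,3])/.035),1))
    d=expm(np.real(logm(D))/n)
    print(n,"rows of",np.round(d[:3,3]*100,2),np.round(R.from_matrix(d[:3,:3]).as_rotvec(degrees=True),2),"| total",np.round(D[:3,3]*100,2))
E
python3 - <<'E'
from station import *
from h import *
plan(observe(),[.4485,-.226,.15],down(-12.5))
E
```

```text
13 rows of [ 1.83 -2.7   0.52] [-0.    0.    2.75] | total [ 32.28 -26.48   6.74]
```

Emit:
servo_tool(steps="1.83 -2.7 0.52 0 0 2.75 100;1.83 -2.7 0.52 0 0 2.75 100;1.83 -2.7 0.52 0 0 2.75 100;1.83 -2.7 0.52 0 0 2.75 100;1.83 -2.7 0.52 0 0 2.75 100")

```text
t: 0.6
tcp_pos: [0.3024, -0.4396, 0.1913]
ee_rot: [0.997, 0.082, -0.0, -0.0]
contact_force: [-0.2, -0.3, 0.2]
grip_width: 1.001
grip_force: 0.0
```

Emit:
servo_tool(steps="1.83 -2.7 0.52 0 0 2.75 100;1.83 -2.7 0.52 0 0 2.75 100;1.83 -2.7 0.52 0 0 2.75 100;1.83 -2.7 0.52 0 0 2.75 100;1.83 -2.7 0.52 0 0 2.75 100")

```text
t: 1.1
tcp_pos: [0.3844, -0.299, 0.1654]
ee_rot: [0.999, -0.038, -0.0, -0.0]
contact_force: [-0.7, 0.1, -0.3]
grip_width: 0.997
grip_force: 0.0
```

Emit:
servo_tool(steps="1.83 -2.7 0.52 0 0 2.75 100;1.83 -2.7 0.52 0 0 2.75 100;1.83 -2.7 0.52 0 0 2.75 100;0 0 0 0 0 0 100;0 0 0 0 0 0 100")

```text
t: 1.6
tcp_pos: [0.4485, -0.2261, 0.1498]
ee_rot: [0.994, -0.108, -0.0, -0.0]
contact_force: [-0.2, -0.8, 0.5]
grip_width: 1.0
grip_force: 0.0
```

```bash
python3 - <<'E'
from station import *
from h import *
import cv2
plan(observe(),[.4485,-.226,.15],down(-12.5)); print(observe()["tcp_pos"])
for n in("side","top"):
    d=snapshot(n);pickle.dump(d,open(f"{n}1.pkl","wb"))
a,b=ld('side1'),ld('top1')
i=cv2.resize(a["image"][230:350,220:350],None,fx=4,fy=4,interpolation=2);
j=cv2.resize(b["image"][120:320,200:400],None,fx=2.4,fy=2.4,interpolation=2)
k=np.hstack([i[:480,:320],j]);cv2.imwrite("pics/c3.png",i[:,:,::-1]);print(i.shape)
E
```

```text
1 rows of [-0.   -0.01 -0.02] [-0.01  0.05  0.13] | total [-0.   -0.01 -0.02]
[ 0.44849091 -0.22612925  0.14978023]
(480, 520, 3)
```

View pics/c3.png

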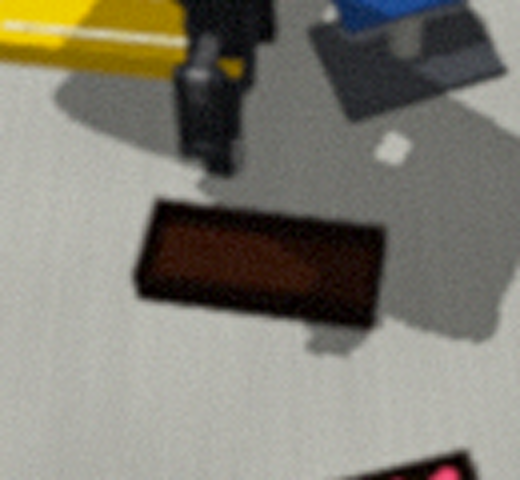

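The side crop shows the tray clear under the gripper: back rim corners (157,200),(386,227) and front bottom corners (138,298),(373,328). I'll fit both views jointly.

```bash
python3 - <<'E'
from station import *
from h import *
from scipy.optimize import least_squares
np.set_printoptions(precision=4,suppress=True)
t=ld('top0');s=ld('side0')
T=lambda p:np.array(p)/4+[222,155]-.375
S1=lambda p:np.array(p)/4+[220,230]-.375
S=lambda p:np.array(p)/3+[240,115]-.33
def box(q,L):
    c,sn=np.cos(q[2]),np.sin(q[2]);L=np.array(L)
    return np.c_[q[0]+c*L[:,0]-sn*L[:,1],q[1]+sn*L[:,0]+c*L[:,1],L[:,2]]
def fit(n,q0,obs):
    f=lambda q:np.concatenate([(proj(d,box(q,L))-uv).ravel() for d,uv,L in obs])
    r=least_squares(f,q0);print(n,r.x,np.degrees(r.x[2]));print(r.fun.reshape(-1,2).T)
a,b=.075,.029
fit('tray',[.4485,-.226,-.21],[(t,T([(711,198),(780,214),(746,386),(676,370)]),[(a,b,.03),(a,-b,.03),(-a,-b,.03),(-a,b,.03)]),
 (s,S1([(157,200),(386,227),(373,328),(138,298)]),[(-a,b,.03),(a,b,.03),(a,-b,0),(-a,-b,0)])])
a,b=.05,.018
fit('stand',[.554,-.055,.3],[(t,T([(490,108),(535,97),(572,212),(528,222)]),[(a,b,.07),(a,-b,.07),(-a,-b,.07),(-a,b,.07)]),
 (s,S([(188,342),(288,313),(195,366)]),[(-a,b,.07),(a,b,.07),(-a,-b,.062)])])
E
```

```text
tray [ 0.449  -0.2276 -0.2194] -12.57061380591575
[[ 1.2908  0.5088  0.5573  1.3174 -0.503   0.0759  0.0117 -0.1393]
 [-0.0534 -0.2399 -0.1903 -0.0521 -1.6748 -1.2939 -0.0197 -0.2662]]
stand [ 0.5537 -0.0543  0.2786] 15.963599463048665
[[ 1.4344  0.5422 -0.2559  0.2986 -0.7449 -0.5375  1.2674]
 [ 0.0014 -0.0512 -0.0775  0.3091 -2.015  -1.5819  1.239 ]]
```

```bash
python3 - <<'E'
from station import *
from h import *
plan(observe(),[.449,-.227,.024],down(-12.6),5)
E
```

```text
5 rows of [ 0.02 -0.01  2.52] [0.   0.   0.02] | total [ 0.1  -0.03 12.61]
```

Emit:
servo_tool(steps="0 0 3 0 0 0 100;0 0.1 3 0 0 0 100;0 0 3 0 0 0 100;0 0 2 0 0 0 100;0 0 1.6 0 0 0 100")

```text
t: 2.2
tcp_pos: [0.4472, -0.2284, 0.023]
ee_rot: [0.994, -0.109, -0.0, -0.0]
contact_force: [-0.4, -0.4, 0.0]
grip_width: 0.996
grip_force: 0.0
```

Emit:
servo_tool(steps="0 0 0 0 0 0 40;0 0 0 0 0 0 40;0 0 0 0 0 0 40;0 0 0 0 0 0 40;0 0 0 0 0 0 40", newtons=40)

```text
t: 2.7
tcp_pos: [0.4487, -0.228, 0.0248]
ee_rot: [0.994, -0.109, 0.001, 0.0]
contact_force: [0.2, 0.2, -0.6]
grip_width: 0.401
grip_force: 0.0
```

```bash
python3 - <<'E'
from station import *
from h import *
print(observe()["grip_width"],observe()["tcp_pos"])
for n in("side","top"):
    d=snapshot(n);pickle.dump(d,open(f"{n}2.pkl","wb"))
a,b=ld('side2'),ld('top2')
i=cv2.resize(a["image"][230:350,220:350],None,fx=3,fy=3,interpolation=2)
j=cv2.resize(b["image"][170:290,360:490],None,fx=3,fy=3,interpolation=2)
cv2.imwrite("pics/c4.png",np.hstack([i,j])[:,:,::-1])
E
```

```text
0.4012110362338696 [ 0.44866616 -0.22797291  0.02483226]
```

View pics/c4.png

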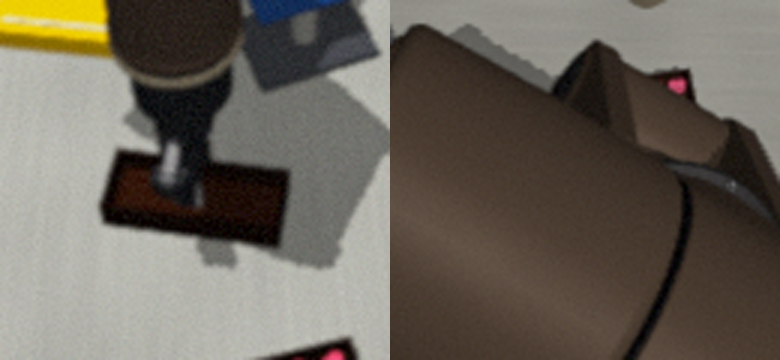

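```bash
python3 - <<'E'
from station import *
from h import *
np.set_printoptions(precision=1,suppress=True)
s=ld('side1')
r=down(-12.5)
for z in(.009,.022):
  for w in(-.0425,.0425,-.057,.057): print(z,w,(proj(s,np.array([.4485,-.2261,.1498])+r@[0,w,z])-[220,230])*4)
s=ld('side2');r=down(-12.6)
for z in(.009,.022):
  for w in(-.017,.017,-.029,.029): print(z,w,(proj(s,np.array([.4487,-.228,.0248])+r@[0,w,z])-[220,230])*3)
E
```

```text
0.009 -0.0425 [[260.3  78.8]]
0.009 0.0425 [[229.2 199.4]]
0.009 -0.057 [[265.2  59.8]]
0.009 0.057 [[223.4 221.7]]
0.022 -0.0425 [[261.7  92.4]]
0.022 0.0425 [[231.  212.6]]
0.022 -0.057 [[266.5  73.5]]
0.022 0.057 [[225.4 234.8]]
0.009 -0.017 [[198.9 176.3]]
0.009 0.017 [[190.7 211.2]]
0.009 -0.029 [[201.7 164.4]]
0.009 0.029 [[187.7 224. ]]
0.022 -0.017 [[199.9 184.6]]
0.022 0.017 [[191.8 219.4]]
0.022 -0.029 [[202.6 172.8]]
0.022 0.029 [[188.8 232.1]]
```

The reading shows no grip force at the commanded 40%, and the picture is ambiguous because dark fingers sit on dark walls. Closing further is harmless and will settle it.

Emit:
servo_tool(steps="0 0 0 0 0 0 10;0 0 0 0 0 0 10;0 0 0 0 0 0 10;0 0 0 0 0 0 10", newtons=40)

```text
t: 3.2
tcp_pos: [0.4483, -0.2277, 0.0241]
ee_rot: [0.994, -0.109, -0.0, -0.0]
contact_force: [-0.5, 0.9, 1.5]
grip_width: 0.096
grip_force: 0.0
```

```bash
python3 - <<'E'
from station import *
from h import *
print(observe())
d=snapshot("side");pickle.dump(d,open("side3.pkl","wb"))
i=cv2.resize(d["image"][250:320,230:330],None,fx=6,fy=6,interpolation=2)
i=(255*(np.clip(i/255.,0,1)**.45)).astype(np.uint8)
cv2.imwrite("pics/c5.png",i[:,:,::-1])
E
```

```text
{'t': 3.2, 'joint_positions': array([-5.30218513e-01,  5.74817823e-01,  2.08478472e+00, -8.56109731e-06,
        4.82057849e-01,  1.25864797e+00]), 'joint_velocities': array([ 0.00037925, -0.00137973,  0.00101899, -0.00174571,  0.00030926,
        0.00184848]), 'joint_efforts': array([ 7.30996253e-03, -8.16644239e+01, -2.04332060e+01, -2.76754832e-07,
        2.52772988e-03, -2.55482018e-04]), 'tcp_pos': array([ 0.44825834, -0.22765312,  0.02405514]), 'ee_rot': array([ 9.94061975e-01, -1.08815388e-01, -3.17231292e-05, -1.20373547e-05]), 'contact_force': array([-0.52052775,  0.9271909 ,  1.45111621]), 'ft_torque': array([-0.02186892,  0.00093829,  0.01209798]), 'grip_force': 0.0, 'grip_width': 0.09647499275432565}
```

View pics/c5.png

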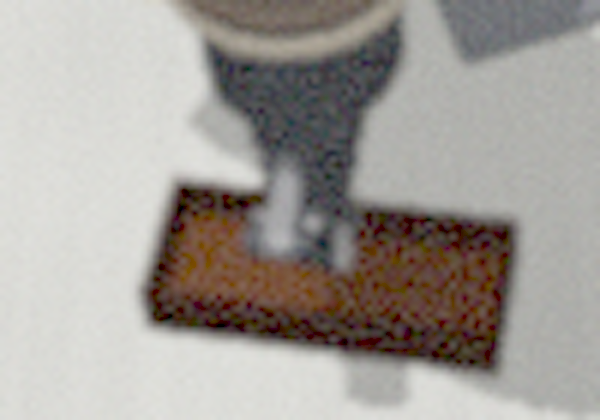

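The fingers are shut inside the tray's outline, at c5 (340,270), with no contact. Either they are hovering above the floor or the TCP reading is off. I'll work out where the tip really is.

```bash
python3 - <<'E'
from station import *
from h import *
import station
np.set_printoptions(precision=1,suppress=True)
s=ld('side3')
for z in(0,.002,.02,.03,.04,.05,.06,.08,.1): print(z,(proj(s,[.4483,-.2277,z])-[230,250])*6)
print([n for n in dir(station) if n[0]!='_'],tip_reach)
a=ld('side0')['image'].astype(int)
# shadow-free check of tray motion
d=np.abs(s['image'].astype(int)-ld('side1')['image']).sum(2)>60
ys,xs=np.nonzero(d[255:320,250:325]);print(len(xs))
E
```

```text
0 [[331.2 286.6]]
0.002 [[330.9 284.1]]
0.02 [[328.1 261.1]]
0.03 [[326.6 248.1]]
0.04 [[325.  234.9]]
0.05 [[323.3 221.5]]
0.06 [[321.7 207.9]]
0.08 [[318.3 179.9]]
0.1 [[314.8 151. ]]
['Unreachable', 'job_done', 'observe', 'snapshot', 'tip_reach'] 0.022
1198
```

The fingertips did reach the tray's inside, about z 0.01, without touching the walls. That only works if the finger line isn't across the tray as assumed. I'll lift with the fingers shut, then compare open and shut pictures.

Emit:
servo_tool(steps="0 0 -3 0 0 0 10;0 0 -4 0 0 0 10;0 0 -4 0 0 0 10;0 0 -4 0 0 0 10;0 0 0 0 0 0 0")

```text
t: 3.75
tcp_pos: [0.4507, -0.2291, 0.1788]
ee_rot: [0.994, -0.109, 0.003, 0.002]
contact_force: [-0.3, -0.3, -0.3]
grip_width: 0.001
grip_force: 0.0
```

```bash
python3 - <<'E'
from station import *
from h import *
print(observe()["tcp_pos"])
for n in("side","top"): pickle.dump(snapshot(n),open(n+"4.pkl","wb"))
E
```

```text
[ 0.45066828 -0.22906202  0.17884421]
```

Emit:
servo_tool(steps="0 0 0 0 0 0 100;0 0 0 0 0 0 100;0 0 0 0 0 0 100;0 0 0 0 0 0 100;0 0 0 0 0 0 100")

```text
t: 4.35
tcp_pos: [0.4481, -0.2276, 0.1737]
ee_rot: [0.994, -0.109, -0.0, -0.0]
contact_force: [-0.0, 0.1, -0.1]
grip_width: 0.847
grip_force: 0.0
```

```bash
python3 - <<'E'
from station import *
from h import *
np.set_printoptions(precision=1,suppress=True)
o=observe();print(o["tcp_pos"],o["grip_width"])
d=snapshot("side");pickle.dump(d,open("side5.pkl","wb"))
a=ld("side4")["image"];b=d["image"]
f=lambda im:(255*(cv2.resize(im[210:310,240:330],None,fx=4.3,fy=4.3,interpolation=2)/255.)**.45).astype(np.uint8)
cv2.imwrite("pics/c6.png",np.hstack([f(a),f(b)])[:,:,::-1])
r=R.from_quat(o["ee_rot"]).as_matrix()
for v in([0,0,.022],[0,.0425,.009],[0,-.0425,.009],[.0425,0,.009],[-.0425,0,.009]): print(v,(proj(d,o["tcp_pos"]+r@v)-[240,210])*4.3)
E
```

```text
[ 0.4 -0.2  0.2] 0.8473456952198818
[0, 0, 0.022] [[175.4 223.2]]
[0, 0.0425, 0.009] [[155.7 275.8]]
[0, -0.0425, 0.009] [[190.2 145. ]]
[0.0425, 0, 0.009] [[254.3 217.4]]
[-0.0425, 0, 0.009] [[ 93.8 198.7]]
```

View pics/c6.png

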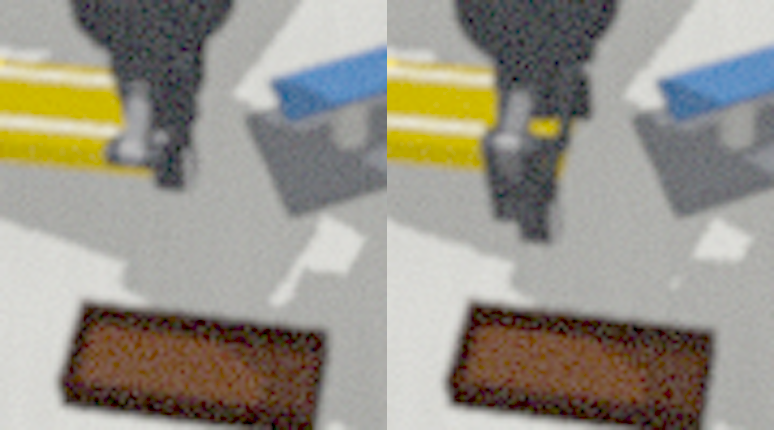

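The finger line is across the tray as assumed. However, the tips appear about 6 px (2–3 cm) higher than the reported TCP plus `tip_reach` predicts, so they closed above the rim. I'll centre again and go lower in small steps, watching the force.

Emit:
servo_tool(steps="0.05 0 3.5 0 0 0 100;0 0 3.5 0 0 0 100;0 0 3.5 0 0 0 100;0 0 3 0 0 0 100;0 0 1.5 0 0 0 100")

```text
t: 4.9
tcp_pos: [0.4477, -0.2272, 0.0218]
ee_rot: [0.994, -0.109, -0.001, -0.001]
contact_force: [-0.4, -0.0, 0.7]
grip_width: 0.994
grip_force: 0.0
```

Emit:
servo_tool(steps="0 0 0.5 0 0 0 100;0 0 0.5 0 0 0 100;0 0 0 0 0 0 100;0 0 0 0 0 0 100")

```text
t: 5.3
tcp_pos: [0.4492, -0.2281, 0.0148]
ee_rot: [0.994, -0.109, 0.001, 0.0]
contact_force: [0.8, 0.1, 0.3]
grip_width: 0.997
grip_force: 0.0
```

Emit:
servo_tool(steps="0 0 0.3 0 0 0 100;0 0 0.3 0 0 0 100;0 0 0 0 0 0 100;0 0 0 0 0 0 100")

```text
t: 5.7
tcp_pos: [0.4487, -0.2278, 0.0081]
ee_rot: [0.994, -0.109, -0.0, -0.0]
contact_force: [0.5, -0.1, -0.6]
grip_width: 0.996
grip_force: 0.0
```

Emit:
servo_tool(steps="0 0 0 0 0 0 58;0 0 0 0 0 0 58;0 0 0 0 0 0 58;0 0 0 0 0 0 58;0 0 0 0 0 0 58", newtons=30)

```text
t: 6.2
tcp_pos: [0.4488, -0.2278, 0.0084]
ee_rot: [0.994, -0.109, 0.0, 0.0]
contact_force: [-0.9, 1.6, 7.3]
grip_width: 0.664
grip_force: 30.5
```

Emit:
servo_tool(steps="0 0 -0.3 0 0 0 55;0 0 0 0 0 0 55;0 0 -2 0 0 0 55;0 0 -2 0 0 0 55;0 0 0 0 0 0 55", newtons=45)

```text
t: 6.7
tcp_pos: [0.4498, -0.2284, 0.0529]
ee_rot: [0.994, -0.109, 0.001, 0.001]
contact_force: [-0.1, -0.8, -1.4]
grip_width: 0.657
grip_force: 48.2
```

```bash
python3 - <<'E'
from station import *
from h import *
o=observe();print(o["tcp_pos"],o["grip_width"],o["grip_force"],o["contact_force"],o["ft_torque"])
d=snapshot("side");pickle.dump(d,open("side6.pkl","wb"))
i=cv2.resize(d["image"][220:330,230:340],None,fx=5,fy=5,interpolation=2)
cv2.imwrite("pics/c7.png",(255*(i/255.)**.45).astype(np.uint8)[:,:,::-1])
E
```

```text
[ 0.44982584 -0.22843951  0.05288093] 0.6568708669119403 48.24022650718689 [-0.06979048 -0.75083705 -1.44939147] [ 0.04091041 -0.03164078 -0.01570288]
```

View pics/c7.png

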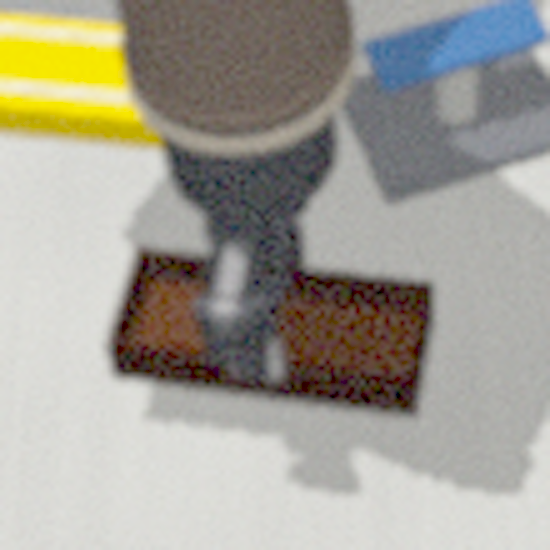

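The tray is lifted cleanly: its corners in c7 are (140,247), (432,285), (416,411), (115,373), and the finger sits on the front wall. Next I'll refine the stand's yaw, the tray's offset in the grip and the red mould's pose.

```bash
cat > m.py <<'E'
from station import *
from h import *
from scipy.optimize import minimize,least_squares
np.set_printoptions(precision=4,suppress=True)
t=ld('top0');s=ld('side0');o=observe()
# tray in hand
S=lambda p:np.array(p)/5+[230,220]-.4
yaw=np.radians(-12.5);c,n=np.cos(yaw),np.sin(yaw);a,b=.075,.029
L=np.array([(-a,b,.03),(a,b,.03),(a,-b,0),(-a,-b,0)])
B=lambda q:np.c_[q[0]+c*L[:,0]-n*L[:,1],q[1]+n*L[:,0]+c*L[:,1],q[2]+L[:,2]]
r=least_squares(lambda q:(proj(ld('side6'),B(q))-S([(140,247),(432,285),(416,411),(115,373)])).ravel(),[.45,-.228,.04]);print('tray',r.x,r.fun)
def mask(d,f,x0,y0,x1,y1,k=6):
    i=cv2.resize(d["image"][y0:y1,x0:x1],None,fx=k,fy=k,interpolation=cv2.INTER_LINEAR).astype(int);return f(i[...,0],i[...,1],i[...,2]).astype(np.uint8),(x0,y0,k)
def sil(d,P,m):
    M_,(x0,y0,k)=m;u=(proj(d,P)-[x0,y0]+.5)*k-.5
    z=np.zeros_like(M_);cv2.fillConvexPoly(z,cv2.convexHull(np.round(u*16).astype(np.int32)),1,shift=4);return z
def iou(z,m): return (z&m).sum()/(z|m).sum()
def fit(P,q0,ms,sc):
    f=lambda v:-sum(iou(sil(d,P(q0+v*sc),m),m[0]) for d,m in ms)
    r=minimize(f,np.zeros(len(q0)),method="Nelder-Mead",options=dict(initial_simplex=np.vstack([np.zeros(len(q0)),np.eye(len(q0))]),maxfev=600));return q0+r.x*sc,r.fun
def bx(q,C,Rm): return q+C@Rm.T
cor=lambda x0,x1,y,z0,z1:np.array([(x,Y,z) for x in(x0,x1) for Y in(-y,y) for z in(z0,z1)])
bl=lambda r,g,b:(b>r*1.5)&(b>60)
rd=lambda r,g,b:(r>90)&(r>2.2*g)&(r>2.2*b)
P=lambda q:bx([q[0],q[1],.07],cor(-.05,.05,.018,-.008,0),R.from_euler('z',q[2]).as_matrix())
mt=mask(t,bl,330,170,375,220);ms=mask(s,bl,295,212,348,245)
for nm,l in(('top',[(t,mt)]),('side',[(s,ms)]),('both',[(t,mt),(s,ms)])): q,f=fit(P,np.array([.5537,-.055,.29]),l,np.array([.006,.006,.08]));print('stand',nm,q,np.degrees(q[2]),f)
C=cor(-.025,.07,.026,-.01,.01)
P=lambda q:bx(q[:3],C,R.from_euler('zy',[q[3],-np.pi/4]).as_matrix())
mt=mask(t,rd,225,160,262,205);ms=mask(s,rd,300,118,340,155)
for nm,l in(('top',[(t,mt)]),('both',[(t,mt),(s,ms)])): q,f=fit(P,np.array([.59,.303,.12,.014]),l,np.array([.01,.01,.01,.03]));print('mould',nm,q,np.degrees(q[3]),f)
cv2.imwrite('/tmp/a.png',ms[0]*255)
E
python3 m.py
```

```text
tray [ 0.4492 -0.2153  0.023 ] [-0.0669 -0.238  -0.1534 -0.8616 -0.2769  0.5419  0.4996  0.544 ]
stand top [ 0.5532 -0.0531  0.3075] 17.618009719160654 -0.9601752601517878
stand side [ 0.5534 -0.0568  0.3122] 17.88507115429091 -0.8763699288598347
stand both [ 0.5535 -0.0539  0.3104] 17.7862594238921 -1.7649518777850128
mould top [0.5758 0.3142 0.0623 0.012 ] 0.6881055907697192 -0.8429387478083818
mould both [0.5668 0.3063 0.1067 0.0314] 1.8019477787574008 -1.6870901938892635
```

Emit:
servo_tool(steps="0 0 -3.5 0 0 0 55;0 0 -3.5 0 0 0 55;0 0 0 0 0 0 55;0 0 0 0 0 0 55")

```text
t: 7.15
tcp_pos: [0.4489, -0.2279, 0.1209]
ee_rot: [0.994, -0.109, 0.0, 0.0]
contact_force: [-0.2, 0.7, -1.7]
grip_width: 0.659
grip_force: 48.7
```

```bash
python3 - <<'E'
from station import *
from h import *
plan(observe(),[.5535,-.055,.12],down(17.7),8)
E
```

```text
8 rows of [ 1.35 -2.17  0.01] [ 0.   -0.   -3.77] | total [  6.47 -19.14   0.09]
```

Emit:
servo_tool(steps="1.35 -2.17 0 0 0 -3.77 55;1.35 -2.17 0 0 0 -3.77 55;1.35 -2.17 0 0 0 -3.77 55;1.35 -2.17 0 0 0 -3.77 55;1.35 -2.17 0 0 0 -3.77 55")

```text
t: 7.65
tcp_pos: [0.5247, -0.1249, 0.1191]
ee_rot: [0.998, 0.057, -0.001, -0.0]
contact_force: [-0.0, -0.6, -0.7]
grip_width: 0.658
grip_force: 48.7
```

Emit:
servo_tool(steps="1.35 -2.17 0 0 0 -3.77 55;1.35 -2.17 0 0 0 -3.77 55;1.35 -2.17 0 0 0 -3.77 55;0 0 0 0 0 0 55;0 0 0 0 0 0 55")

```text
t: 8.15
tcp_pos: [0.5525, -0.0544, 0.1194]
ee_rot: [0.988, 0.154, -0.001, -0.0]
contact_force: [0.6, -0.3, -0.7]
grip_width: 0.652
grip_force: 48.7
```

```bash
python3 - <<'E'
from station import *
from h import *
plan(observe(),[.5535,-.055,.085],down(17.7),2);print(observe()["tcp_pos"])
E
```

```text
2 rows of [0.04 0.04 1.72] [-0.03  0.06 -0.  ] | total [0.08 0.09 3.44]
[ 0.55254456 -0.05439565  0.11943115]
```

Emit:
servo_tool(steps="0.05 0.05 1.7 0 0 0 55;0 0 1.7 0 0 0 55;0 0 0.2 0 0 0 55;0 0 0 0 0 0 55;0 0 0 0 0 0 55")

```text
t: 8.65
tcp_pos: [0.5542, -0.0556, 0.0854]
ee_rot: [0.988, 0.153, 0.0, 0.0]
contact_force: [0.4, 0.4, -0.9]
grip_width: 0.654
grip_force: 48.7
```

Emit:
servo_tool(steps="0 0 0.15 0 0 0 55;0 0 0.15 0 0 0 55;0 0 0 0 0 0 55;0 0 0 0 0 0 55")

```text
t: 9.05
tcp_pos: [0.5541, -0.0552, 0.0822]
ee_rot: [0.988, 0.154, 0.0, 0.0]
contact_force: [0.6, 0.7, -1.2]
grip_width: 0.654
grip_force: 48.7
```

Emit:
servo_tool(steps="0 0 0.15 0 0 0 55;0 0 0.1 0 0 0 55;0 0 0 0 0 0 55;0 0 0 0 0 0 55")

```text
t: 9.45
tcp_pos: [0.554, -0.0552, 0.0795]
ee_rot: [0.988, 0.154, -0.0, -0.0]
contact_force: [0.7, -0.5, -0.8]
grip_width: 0.649
grip_force: 48.7
```

Emit:
servo_tool(steps="0 0 0.1 0 0 0 55;0 0 0 0 0 0 55;0 0 0 0 0 0 55")

```text
t: 9.75
tcp_pos: [0.5542, -0.0552, 0.0787]
ee_rot: [0.988, 0.153, 0.0, 0.0]
contact_force: [0.1, 0.3, 2.0]
grip_width: 0.65
grip_force: 49.0
```

Emit:
servo_tool(steps="0 0 0.05 0 0 0 70;0 0 0 0 0 0 80;0 0 0 0 0 0 100;0 0 0 0 0 0 100;0 0 0 0 0 0 100")

```text
t: 10.25
tcp_pos: [0.554, -0.0552, 0.0781]
ee_rot: [0.988, 0.154, -0.0, -0.0]
contact_force: [-0.1, -0.3, 0.1]
grip_width: 0.999
grip_force: 0.0
```

Emit:
servo_tool(steps="0 0 -1 0 0 0 100;0 0 -2 0 0 0 100;0 0 -3.5 0 0 0 100;0 0 -3.5 0 0 0 100;0 0 -3 0 0 0 100")

```text
t: 10.75
tcp_pos: [0.5542, -0.0552, 0.2106]
ee_rot: [0.988, 0.153, 0.001, 0.0]
contact_force: [0.9, -0.5, -0.5]
grip_width: 0.998
grip_force: 0.0
```

```bash
python3 - <<'E'
from h import *
i=cv2.resize(ld('top0')["image"][164:212,228:268],None,fx=10,fy=10,interpolation=2)
j=cv2.resize(ld('side0')["image"][118:166,303:341],None,fx=10,fy=10,interpolation=2)
cv2.imwrite("pics/c8.png",(255*(np.hstack([i,j])/255.)**.6).astype(np.uint8)[:,:,::-1])
E
```

View pics/c8.png

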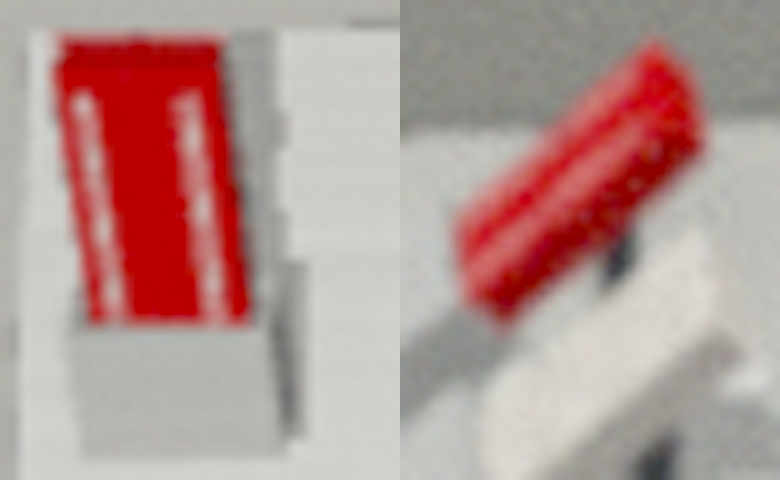

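The crop shows the top-view end face at y 38–75 (corners (57,38),(222,37),(60,75),(225,72)) and the pocket mouth at (88,325),(252,325). In the side view the outline corners are (655,40),(705,150),(500,325),(455,215).

```bash
python3 - <<'E'
from station import *
from h import *
from scipy.optimize import least_squares
np.set_printoptions(precision=4,suppress=True)
t=ld('top0');s=ld('side0')
T=np.array([(57,38),(222,37),(60,75),(225,72),(88,325),(252,325)])/10+[228,164]-.45
S=np.array([(655,40),(705,150),(455,215),(500,325)])/10-[40,0]+[303,118]-.45
a,b,c=.07,.026,.01
def f(q,pr=0,fixm=None,w=(1,1)):
    m=q[4];Rm=R.from_euler('zy',[q[3],-np.pi/4]).as_matrix()
    P=lambda L:q[:3]+np.array(L)@Rm.T
    e1=proj(t,P([(a,b,-c),(a,-b,-c),(a,b,c),(a,-b,c),(m,b,c),(m,-b,c)]))-T
    e2=proj(s,P([(a,b,c),(a,-b,-c),(m,b,c),(m,-b,-c)]))-S
    return np.concatenate([w[0]*e1.ravel(),w[1]*e2.ravel(),[(m+.025)*200,(q[3]-.014)*100]])
for w in((1,1),(1,.01),(.01,1)):
    r=least_squares(f,[.58,.303,.12,.014,-.025],kwargs=dict(w=w));print(w,r.x,np.abs(r.fun).max())
    if w==(1,1): print(r.fun[:12].reshape(-1,2).T,r.fun[12:20].reshape(-1,2).T)
E
```

```text
(1, 1) [ 0.5658  0.3036  0.1103  0.0125 -0.0254] 1.0557110380347012
[[ 0.4341  0.74   -1.0557 -0.5141  0.2728  0.0959]
 [ 0.0323  0.1422 -0.1735  0.1353 -0.0766 -0.0751]] [[-0.5938  0.3161 -0.252   0.5175]
 [-0.5652  0.2659 -0.2584  0.6133]]
(1, 0.01) [ 0.5674  0.305   0.1031  0.0131 -0.0259] 0.9923306988151808
(0.01, 1) [ 0.5691  0.3348  0.09    0.0134 -0.0271] 0.6297575544704728
```

The mould's centre is about (0.566, 0.303, 0.110), with yaw 0.7°. Approaching square to the mould would drive joint 5 out of range. I'll grip with the tool pitched 20° forward instead; it still closes across the width, and the tool finishes 25° back once the mould is level.

```bash
python3 - <<'E'
from station import *
from h import *
o=observe();print(o["joint_positions"],o["tcp_pos"])
plan(o,[.541,.302,.204],down(0.7,20),13)
E
```

```text
[-1.53769307e-01  3.57755551e-01  1.82090640e+00  1.36349204e-05
  9.61774856e-01  1.10883205e+00] [ 0.55418043 -0.05522785  0.21062876]
13 rows of [ 0.36 -2.74  0.09] [-0.23  1.52  1.29] | total [  9.58 -34.44   0.66]
```

Emit:
servo_tool(steps="0.36 -2.74 0 -0.23 1.52 1.29 100;0.36 -2.74 0 -0.23 1.52 1.29 100;0.36 -2.74 0.1 -0.23 1.52 1.29 100;0.36 -2.74 0.1 -0.23 1.52 1.29 100;0.36 -2.74 0.1 -0.23 1.52 1.29 100")

```text
t: 11.25
tcp_pos: [0.5358, 0.0827, 0.2061]
ee_rot: [0.993, 0.097, 0.068, -0.0]
contact_force: [0.5, 0.1, 0.4]
grip_width: 1.0
grip_force: 0.0
```

Emit:
servo_tool(steps="0.36 -2.74 0.1 -0.23 1.52 1.29 100;0.36 -2.74 0.1 -0.23 1.52 1.29 100;0.36 -2.74 0.1 -0.23 1.52 1.29 100;0.36 -2.74 0.1 -0.23 1.52 1.29 100;0.36 -2.74 0.1 -0.23 1.52 1.29 100")

```text
t: 11.75
tcp_pos: [0.534, 0.221, 0.2028]
ee_rot: [0.99, 0.04, 0.134, -0.001]
contact_force: [1.0, -0.7, 0.4]
grip_width: 0.998
grip_force: 0.0
```

Emit:
servo_tool(steps="0.36 -2.74 0.1 -0.23 1.52 1.29 100;0.36 -2.74 0.1 -0.23 1.52 1.29 100;0.36 -2.74 0.1 -0.23 1.52 1.29 100;0 0 0 0 0 0 100;0 0 0 0 0 0 100")

```text
t: 12.25
tcp_pos: [0.5402, 0.303, 0.202]
ee_rot: [0.985, 0.007, 0.173, -0.001]
contact_force: [0.2, -0.1, 0.9]
grip_width: 1.001
grip_force: 0.0
```

```bash
python3 - <<'E'
from station import *
from h import *
o=observe();print(o["joint_positions"],o["tcp_pos"])
plan(o,[.575,.302,.110],down(0.7,20),5)
# tray on stand check: dark-brown pixel centroid vs model
for n in("side","top"):
    d=snapshot(n);pickle.dump(d,open(n+"7.pkl","wb"))
    i=d["image"].astype(int);a=np.radians(17.7)
    L=np.array([(x*.075,y*.029,z) for x in(-1,1) for y in(-1,1) for z in(.07,.1)])
    P=np.c_[.554+np.cos(a)*L[:,0]-np.sin(a)*L[:,1],-.0552+np.sin(a)*L[:,0]+np.cos(a)*L[:,1],L[:,2]]
    u=proj(d,P);h=np.zeros(i.shape[:2],np.uint8);cv2.fillConvexPoly(h,cv2.convexHull(np.round(u).astype(np.int32)),1)
    x0,y0=u.min(0).astype(int)-6;x1,y1=u.max(0).astype(int)+7
    br=((i[...,0]<90)&(i[...,0]>=i[...,2]-3)&(i[...,2]<40)).astype(np.uint8);br[:y0]=0;br[y1:]=0;br[:,:x0]=0;br[:,x1:]=0
    for m in(h,br):
        k=cv2.moments(m,True);print(n,int(k["m00"]),k["m10"]/k["m00"],k["m01"]/k["m00"],np.degrees(.5*np.arctan2(2*k["mu11"],k["mu20"]-k["mu02"])))
E
```

```text
[ 0.57569741  0.33143852  1.95928073 -0.33876806  0.58052483  2.39131821] [0.54018078 0.30299639 0.20198076]
5 rows of [0.03 0.03 1.97] [0.01 0.02 0.02] | total [0.14 0.14 9.83]
side 1349 320.7857672349889 223.19125277983693 -15.576735233145596
side 1358 321.01914580265094 226.20471281296022 -16.99115767960728
top 955 355.88795811518327 193.77696335078534 72.37734325368338
top 827 354.7496977025393 193.80532043530835 72.3858602972051
```

The tray sits on the stand as planned: its orientation matches the model within 0.1° in the top view, and the offsets equal the known camera bias. Next is the approach to the mould.

Emit:
servo_tool(steps="0.1 0.1 2 0 0 0 100;0 0 2 0 0 0 100;0 0 2 0 0 0 100;0 0 2 0 0 0 100;0 0 0 0 0 0 100")

```text
t: 12.85
tcp_pos: [0.5685, 0.2999, 0.1247]
ee_rot: [0.985, 0.005, 0.171, 0.0]
contact_force: [-0.2, 1.0, 0.1]
grip_width: 1.001
grip_force: 0.0
```

Emit:
servo_tool(steps="0 0 1 0 0 0 100;0 0 0.8 0 0 0 100;0 0 0 0 0 0 100;0 0 0 0 0 0 100")

```text
t: 13.25
tcp_pos: [0.5749, 0.3019, 0.1101]
ee_rot: [0.985, 0.006, 0.173, -0.001]
contact_force: [-0.1, 0.3, 0.7]
grip_width: 0.996
grip_force: 0.0
```

Emit:
servo_tool(steps="0 0 0 0 0 0 70;0 0 0 0 0 0 60;0 0 0 0 0 0 55;0 0 0 0 0 0 55;0 0 0 0 0 0 55", newtons=25)

```text
t: 13.75
tcp_pos: [0.5749, 0.3021, 0.1105]
ee_rot: [0.985, 0.006, 0.173, -0.001]
contact_force: [-4.8, -0.2, 7.6]
grip_width: 0.594
grip_force: 24.4
```

```bash
python3 - <<'E'
from station import *
o=observe();print(o["joint_positions"],o["tcp_pos"],o["contact_force"],o["ft_torque"],o["grip_width"],o["grip_force"])
E
```

```text
[ 0.53919058  0.49775161  1.97607748 -0.45583312  0.4010835   2.4947909 ] [0.57494057 0.30214577 0.11046307] [-4.81639011 -0.23490313  7.56080748] [-0.09526225  0.24923973 -0.03938193] 0.593576932820219 24.448181862244383
```

Emit:
servo_tool(steps="0 0 0 0 0 0 50;0 0 0 0 0 0 50;-0.04 0 -0.09 0 0 0 50;0 0 0 0 0 0 50;0.45 0 -0.21 0 0 0 50", newtons=70)

```text
t: 14.25
tcp_pos: [0.577, 0.3017, 0.1136]
ee_rot: [0.985, 0.006, 0.172, -0.0]
contact_force: [-2.7, -0.3, -1.2]
grip_width: 0.554
grip_force: 72.0
```

Emit:
servo_tool(steps="0.91 0 -0.42 0 0 0 50;0.91 0 -0.42 0 0 0 50;0.91 0 -0.42 0 0 0 50")

```text
t: 14.55
tcp_pos: [0.5988, 0.3019, 0.135]
ee_rot: [0.985, 0.006, 0.172, -0.0]
contact_force: [-2.8, -0.1, -2.7]
grip_width: 0.555
grip_force: 73.0
```

Emit:
servo_tool(steps="0.91 0 -0.42 0 0 0 50;0.91 0 -0.42 0 0 0 50;1.35 0 -0.63 0 0 0 50;1.35 0 -0.63 0 0 0 50;0 0 0 0 0 0 50")

```text
t: 15.05
tcp_pos: [0.6369, 0.3032, 0.1724]
ee_rot: [0.985, 0.006, 0.175, -0.001]
contact_force: [1.2, 0.3, -1.8]
grip_width: 0.553
grip_force: 72.2
```

Emit:
servo_tool(steps="-0.7 0 -1.9 0 0 0 50;-1 0 -2.7 0 0 0 50;-1 0 -2.7 0 0 0 50;0 0 0 0 0 0 50;0 0 0 0 0 0 50")

```text
t: 15.55
tcp_pos: [0.5841, 0.3023, 0.23]
ee_rot: [0.985, 0.006, 0.173, -0.001]
contact_force: [0.7, -0.5, -3.4]
grip_width: 0.554
grip_force: 72.4
```

```bash
python3 - <<'E'
from station import *
from h import *
np.set_printoptions(precision=3,suppress=True)
from scipy.optimize import least_squares
o=observe();print(o["joint_positions"],o["tcp_pos"],o["contact_force"],o["ft_torque"],o["grip_width"])
for n in("side","top"): pickle.dump(snapshot(n),open(n+"8.pkl","wb"))
# white mould unchanged?
for n,(x0,y0,x1,y1) in dict(top=(268,165,292,207),side=(310,142,340,175)).items():
    print(n,np.abs(ld(n+"8")["image"][y0:y1,x0:x1].astype(int)-ld(n+"0")["image"][y0:y1,x0:x1]).mean())
E
```

```text
[ 0.531  0.344  1.854 -0.281  0.658  2.287] [0.584 0.302 0.23 ] [ 0.684 -0.474 -3.355] [0.015 0.301 0.01 ] 0.5540060192004902
top 6.73015873015873
side 26.655555555555555
```

```bash
python3 - <<'E'
from station import *
from h import *
o=observe()
plan(o,[.5604,-.0532,.21],down(17.7,-25),14)
E
```

```text
14 rows of [-0.56  2.49  0.2 ] [-0.05 -3.18 -1.24] | total [-3.31 35.48  0.86]
```

Emit:
servo_tool(steps="-0.56 2.49 0.2 -0.05 -3.18 -1.24 50;-0.56 2.49 0.2 -0.05 -3.18 -1.24 50;-0.56 2.49 0.2 -0.05 -3.18 -1.24 50;-0.56 2.49 0.2 -0.05 -3.18 -1.24 50;-0.56 2.49 0.2 -0.05 -3.18 -1.24 50")

```text
t: 16.15
tcp_pos: [0.566, 0.175, 0.2141]
ee_rot: [0.998, 0.059, 0.033, 0.012]
contact_force: [0.8, -0.3, -2.3]
grip_width: 0.554
grip_force: 72.2
```

Emit:
servo_tool(steps="-0.56 2.49 0.2 -0.05 -3.18 -1.24 50;-0.56 2.49 0.2 -0.05 -3.18 -1.24 50;-0.56 2.49 0.2 -0.05 -3.18 -1.24 50;-0.56 2.49 0.2 -0.05 -3.18 -1.24 50;-0.56 2.49 0.2 -0.05 -3.18 -1.24 50")

```text
t: 16.65
tcp_pos: [0.5582, 0.0472, 0.2089]
ee_rot: [0.988, 0.11, -0.106, 0.024]
contact_force: [1.1, 0.6, -2.6]
grip_width: 0.554
grip_force: 72.1
```

Emit:
servo_tool(steps="-0.56 2.49 0.2 -0.05 -3.18 -1.24 50;-0.56 2.49 0.2 -0.05 -3.18 -1.24 50;-0.56 2.49 0.2 -0.05 -3.18 -1.24 50;-0.56 2.49 0.2 -0.05 -3.18 -1.24 50;0 0 0 0 0 0 50")

```text
t: 17.15
tcp_pos: [0.561, -0.0566, 0.2082]
ee_rot: [0.965, 0.149, -0.215, 0.033]
contact_force: [-0.4, 1.1, -2.7]
grip_width: 0.553
grip_force: 72.2
```

Emit:
servo_tool(steps="0 0 0 0 0 0 50;0 0 0 0 0 0 50")

```text
t: 17.35
tcp_pos: [0.5603, -0.0532, 0.2099]
ee_rot: [0.965, 0.15, -0.213, 0.033]
contact_force: [-0.3, 1.0, -1.8]
grip_width: 0.553
grip_force: 72.1
```

```bash
python3 - <<'E'
from station import *
from h import *
np.set_printoptions(precision=3,suppress=True)
o=observe();print(o["joint_positions"],o["tcp_pos"],o["contact_force"],o["grip_width"],o["grip_force"])
plan(o,[.5604,-.0532,.154],down(17.7,-25),3)
for n in("side","top"):
    d=snapshot(n);pickle.dump(d,open(n+"9.pkl","wb"))
    i=d["image"].astype(int);m=((i[...,0]>80)&(i[...,0]>2*i[...,1])&(i[...,0]>2*i[...,2])).astype(np.uint8)
    k,l,st,c=cv2.connectedComponentsWithStats(m)
    for q in range(1,k):
        if st[q,4]>60: print(n,st[q],c[q])
E
```

```text
[-0.048  0.612  1.472 -0.148  1.47   1.26 ] [ 0.56  -0.053  0.21 ] [-0.282  0.983 -1.826] 0.5527470613167332 72.08893436472863
3 rows of [0.79 0.   1.69] [-0.02 -0.02 -0.01] | total [2.37 0.01 5.07]
side [  0  46  36  19 385] [16.556 55.312]
side [226 157  43  40 732] [247.367 176.91 ]
side [293 179  59  27 736] [316.64  191.086]
side [386 298  26  26 390] [396.964 312.364]
side [326 347  13  21 137] [332.102 356.81 ]
side [313 350  14  21 138] [319.746 359.746]
side [301 353  13  21 138] [307.319 363.029]
side [289 356  12  21 132] [294.727 366.189]
side [276 359  13  21 135] [281.911 369.015]
top [413 145  17  15 104] [418.962 153.635]
```

```bash
cat > f.py <<'E'
import sys
from station import *
from h import *
from scipy.optimize import minimize
np.set_printoptions(precision=4,suppress=True)
d=ld(sys.argv[1]);C0=np.array([float(v) for v in sys.argv[2:5]])
i=d["image"][150:260,270:370];K=6
i=cv2.resize(i,None,fx=K,fy=K,interpolation=1).astype(int)
m=((i[...,0]>80)&(i[...,0]>2*i[...,1])&(i[...,0]>2*i[...,2])).astype(np.uint8)
k,l,st,c=cv2.connectedComponentsWithStats(m);m=(l==1+np.argmax(st[1:,4])).astype(np.uint8)
hull=cv2.convexHull(np.argwhere(m)[:,::-1].astype(np.int32));H=np.zeros_like(m);cv2.fillConvexPoly(H,hull,1)
a=np.radians(17.7);L=np.array([(x,y,z) for x in(-.07,.07) for y in(-.026,.026) for z in(-.01,.01)])
def mod(q):
    P=C0+np.array([np.cos(a)*q[0],np.sin(a)*q[0],q[1]])+L@R.from_euler('zy',[a+q[3],-q[2]]).as_matrix().T
    u=(proj(d,P)-[270,150]+.5)*K-.5;z=np.zeros_like(m);cv2.fillConvexPoly(z,cv2.convexHull(np.round(u*16).astype(np.int32)),1,shift=4);return z
sc=np.array([.006,.006,.06,.04])
f=lambda v:-(mod(v*sc)&H).sum()/(mod(v*sc)|H).sum()
best=min((minimize(f,s,method="Nelder-Mead",options=dict(initial_simplex=np.array(s)+np.vstack([np.zeros(4),np.eye(4)]),maxfev=500)) for s in ([0,0,0,0],[1,1,0,0],[-1,2,1,0],[0,3,-1,0.])),key=lambda r:r.fun)
q=best.x*sc;print("u,dz",q[:2],"pitch,yaw deg",np.degrees(q[2:]),"iou",-best.fun,"start",-f(np.zeros(4)))
print("hull approx",(cv2.approxPolyDP(hull,8,True)[:,0]/K+[270,150]).tolist())
E
python3 f.py side9 .5539 -.0552 .216
```

```text
u,dz [0.0181 0.0664] pitch,yaw deg [-13.5922  -3.6081] iou -0.0 start -430726973024249.2
hull approx [[351.5, 185.33333333333334], [349.8333333333333, 189.66666666666666], [301.3333333333333, 205.5], [292.6666666666667, 189.16666666666666], [294.8333333333333, 186.16666666666666], [330.3333333333333, 179.0], [349.6666666666667, 181.66666666666666]]f.py:17: RuntimeWarning: overflow encountered in scalar negative
  f=lambda v:-(mod(v*sc)&H).sum()/(mod(v*sc)|H).sum()
```

```bash
sed -i 's/-(mod(v\*sc)&H).sum()/-float((mod(v*sc)\&H).sum())/' f.py; python3 f.py side9 .5539 -.0552 .216
```

```text
u,dz [ 0.0028 -0.0064] pitch,yaw deg [-0.3273 -0.8585] iou 0.8341574558852046 start 0.7784341653629719
hull approx [[351.5, 185.33333333333334], [349.8333333333333, 189.66666666666666], [301.3333333333333, 205.5], [292.6666666666667, 189.16666666666666], [294.8333333333333, 186.16666666666666], [330.3333333333333, 179.0], [349.6666666666667, 181.66666666666666]]
```

```bash
python3 - <<'E'
from h import *
np.set_printoptions(precision=1,suppress=True)
d=ld('side9');a=np.radians(17.7);Rm=R.from_euler('z',a).as_matrix()
for du in(0,):
  for p in [(-.07,-.026,-.01),(-.07,-.026,.01),(.07,-.026,-.01),(.07,-.026,.01),(-.07,.026,.01),(-.07,.026,-.01),(.07,.026,.01)]:
    print(p,proj(d,np.array([.5539,-.0552,.216])+Rm@p))
print(proj(d,np.array([.5539,-.0552,.226]))-proj(d,np.array([.5539,-.0552,.216])))
# tray visible corners below: dark mask extreme points
i=d["image"].astype(int);m=((i[...,0]<90)&(i[...,0]>=i[...,2]-3)&(i[...,2]<40)).astype(np.uint8);m[:195]=0;m[255:]=0;m[:,:275]=0;m[:,365:]=0
k,l,st,c=cv2.connectedComponentsWithStats(m);j=1+np.argmax(st[1:,4]);h=cv2.convexHull(np.argwhere(l==j)[:,::-1].astype(np.int32));print(cv2.approxPolyDP(h,2,True)[:,0].tolist())
for p in [(-.075,-.029,.07),(-.075,-.029,.1),(.075,-.029,.07),(.075,-.029,.1),(-.075,.029,.1),(.075,.029,.1)]: print(p,proj(d,np.array([.5539,-.0552,0])+Rm@p))
E
```

```text
(-0.07, -0.026, -0.01) [[298.5 204.4]]
(-0.07, -0.026, 0.01) [[298.1 198.4]]
(0.07, -0.026, -0.01) [[351.  189.6]]
(0.07, -0.026, 0.01) [[351.4 183.6]]
(-0.07, 0.026, 0.01) [[290.9 184.9]]
(-0.07, 0.026, -0.01) [[291.3 190.9]]
(0.07, 0.026, 0.01) [[342.5 171.2]]
[[ 0. -3.]]
[[350, 221], [349, 226], [330, 245], [301, 244], [292, 222], [342, 207]]
(-0.075, -0.029, 0.07) [[299.  242.2]]
(-0.075, -0.029, 0.1) [[298.6 234.8]]
(0.075, -0.029, 0.07) [[350.  226.3]]
(0.075, -0.029, 0.1) [[350.7 218.8]]
(-0.075, 0.029, 0.1) [[291.2 219.7]]
(0.075, 0.029, 0.1) [[341.7 204.9]]
```

```bash
python3 - <<'E'
from station import *
from h import *
plan(observe(),[.5584,-.0538,.151],down(17.7,-25),4)
E
```

```text
4 rows of [0.58 0.   1.37] [-0.01 -0.02 -0.  ] | total [2.32 0.02 5.49]
```

Emit:
servo_tool(steps="0.58 0 1.37 0 0 0 50;0.58 0 1.37 0 0 0 50;0.58 0 1.37 0 0 0 50;0.58 0 1.37 0 0 0 50;0 0 0 0 0 0 50")

```text
t: 17.95
tcp_pos: [0.557, -0.0541, 0.1485]
ee_rot: [0.964, 0.15, -0.215, 0.033]
contact_force: [-0.9, -0.2, -2.0]
grip_width: 0.553
grip_force: 72.1
```

Emit:
servo_tool(steps="0 0 0 0 0 0 50;0 0 0 0 0 0 50;0 0 0 0 0 0 50")

```text
t: 18.25
tcp_pos: [0.5589, -0.0543, 0.1517]
ee_rot: [0.965, 0.15, -0.213, 0.033]
contact_force: [-0.1, -0.4, -2.0]
grip_width: 0.553
grip_force: 72.5
```

```bash
python3 - <<'E'
from station import *
from h import *
np.set_printoptions(precision=1,suppress=True)
d=snapshot('side');pickle.dump(d,open('side10.pkl','wb'));pickle.dump(snapshot('top'),open('top10.pkl','wb'))
o=observe();a=np.radians(17.7);Rm=R.from_euler('z',a).as_matrix();print(o["tcp_pos"]*1000,o["ee_rot"],o["contact_force"])
for p in [(-.07,-.026,-.01),(.07,-.026,-.01),(-.07,.026,.01),(.07,-.026,.01)]: print(p,proj(d,np.array([.5539,-.0552,.160])+Rm@p))
E
python3 f.py side10 .5539 -.0552 .160
```

```text
[558.7 -54.3 151.5] [ 1.   0.1 -0.2  0. ] [ 0.8  0.2 -2.6]
(-0.07, -0.026, -0.01) [[299.3 220.3]]
(0.07, -0.026, -0.01) [[349.6 205.5]]
(-0.07, 0.026, 0.01) [[292.  201.2]]
(0.07, -0.026, 0.01) [[350.1 199.9]]
u,dz [ 0.0012 -0.0102] pitch,yaw deg [-3.1512  1.4119] iou 0.8306790475696426 start 0.6991464810223155
hull approx [[350.0, 204.16666666666666], [349.0, 206.66666666666666], [301.5, 222.16666666666669], [297.8333333333333, 218.33333333333331], [293.6666666666667, 206.66666666666666], [300.6666666666667, 201.83333333333334], [329.8333333333333, 196.16666666666666], [348.3333333333333, 199.66666666666666]]
```

```bash
python3 - <<'E'
from h import *
K=8
for nm in('side9','side10'):
    d=ld(nm);i=cv2.resize(d["image"],None,fx=K,fy=K,interpolation=1).astype(int)
    a=np.radians(17.7);Rm=R.from_euler('z',a).as_matrix();zc={'side9':.216,'side10':.16}[nm]
    red=(i[...,0]>80)&(i[...,0]>2*i[...,1])&(i[...,0]>2*i[...,2])
    dark=(i.sum(2)<150)
    P=lambda p:proj(d,np.array([.5539,-.0552,0])+Rm@p)[0]
    for lab,m,A,B in(('mould',red,P([-.07,-.026,zc-.01]),P([.07,-.026,zc-.01])),('tray',dark,P([-.075,-.029,.07]),P([.075,-.029,.07]))):
        X=[];Y=[]
        for x in np.arange(305,345.1,1):
            yp=A[1]+(x-A[0])*(B[1]-A[1])/(B[0]-A[0]);r=np.arange(int((yp-7)*K),int((yp+7)*K))
            v=m[r,int(x*K)]
            if v.any(): X.append(x);Y.append((r[np.nonzero(v)[0].max()]+.5)/K-.5-yp)
        X,Y=np.array(X),np.array(Y)
        for _ in range(3):
            q=np.polyfit(X,Y,1);e=np.abs(Y-np.polyval(q,X));k=e<max(.5,1.5*np.median(e));X,Y=X[k],Y[k]
        print(nm,lab,len(X),"offset at 325 px",np.polyval(q,325).round(2),"slope err deg",np.degrees(q[0]).round(2))
E
```

```text
side9 mould 41 offset at 325 px 0.38 slope err deg -3.39
side9 tray 21 offset at 325 px 6.08 slope err deg -1.88
side10 mould 41 offset at 325 px 1.1 slope err deg -1.7
side10 tray 21 offset at 325 px 5.88 slope err deg -3.21
```

The mould's bottom edge lies about 5 cm above the rim. It is level within the measurement noise, in line with the tray, and touching nothing (the only load is its own weight). The top-view check of the white mould showed no change. I'm handing in.

```bash
python3 -c "
from station import *
print(observe()['contact_force'],job_done())"
```

```text
the job is handed in; nothing more can be done
[ 0.83029464  0.18761939 -2.64330621] None
```

The job is handed in at about 18 s: by the camera checks the empty tray sits squarely on the stand, and the gripper holds the red mould cavities-down, level to within 2–3°, in line with the tray and about 5 cm above its rim.

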